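# Grease the jar mill's drive bearing

## Robot

A 6-joint arm with a two-finger parallel gripper is mounted at the origin on the work surface. World frame = base frame: x ahead of the robot, y to its left, z up, the work surface at z = 0. Lengths are in m, angles in degrees, forces in N, time in s.
With the tool pointing down it reaches from about 0.35 to 0.875 m from the base axis. Payload 4.2 kg.
Tool frame: the origin (TCP) lies on the front face of the gripper's body, between the roots of the fingers; the fingertips stand finger_overhang ahead of it and the grasp point (between the pads) lies 51 mm ahead of it (finger_overhang is the distance from the TCP to the fingertips, in m); z points along the fingers, y is the line along which they close (so a half turn about z gives the same grasp; the last joint's range is limited). The gripper opens to 87 mm and grips with 3 to 60 N. Pads are 19 mm wide; open, the fingers measure 117 mm over their backs; the gripper's body (75 mm by 190 mm) begins 51 mm behind the grasp point.
Start: joints at [-54.97, 22.042, 0.453, 0, -68.411, -14.817], TCP at [0.216, -0.586, 0.292] pointing down, gripper open.
Joint ranges: [-179.83, 179.83], [-69.29, 118.12], [-61.27, 80.66], [-181.25, 117.63], [-171.15, -9.14], [-177.46, 177.46]. Speed limits (degrees/s): [159.86, 159.86, 180, 180, 180, 180].

## Interface

Orientations are given as a 3x3 rotation matrix whose columns are the frame's x, y, z axes.
In Python, from station import sense, capture, camera_model, finish_job, finger_overhang gives the robot as it stands. The module is installed in compiled form; this text tells all that it offers.
- The arm moves only by the tool jog_arm, never from a script. Its argument "rows" is a list that holds one entry, the list of rows, each a list of 4 numbers: the shift along the tool's x, y, z in m, then the turn about the tool's z in rad. A call has 1 to 20 rows; each row shifts and turns the commanded pose from where the row before left it, along the tool's axes as they then stand; what a row does not reach is not made up. A row lasts 1/8 s, in which the tool goes at most 62.5 mm and 10.7 degrees, less where a joint would pass 70% of its speed; a pose out of reach is approached as far as the arm can. A call is refused whole if a number of a shift passes 0.0625 or a number of a turn 0.188, either way. A call with a gripper value outside its range is refused whole. "claw" is the opening, from 0 (shut) to 1 (fully open), set as the call begins (left out, the last holds). The fingers move at their own pace and stop on an object; the grip force is fixed at half the most. Time passes only in rows, so rows that do not move let the fingers close. It gives the time, the measured TCP pose, the force, the opening and the grip force at its end, in the units of the state.
- sense(): the state, without advancing time (a new reading comes with each control period).
- capture(name): name is "scene" or "top" or "wrist"; returns the picture (400x640x3 uint8, red, green, blue); there is no depth.
- camera_model(name): a dict with "fovy" (degrees; the focal length in pixels is half the picture's height over the tangent of half this angle, whatever the lens; pixels are square), "cx", "cy" (the principal point, pixels), "eye" and "rotation" of the camera in the world. Camera axes: x right, y down, z forward; pixel columns grow to the right and rows downward; lengths in m; the calibration is good to about 2 mm. The wrist camera is an equidistant fisheye: a pixel r from the principal point sees the ray r / f radians off the axis. A picture is of the moment at which its call begins: read the wrist's pose just before it. camera_model takes no time and is no camera call; for the wrist camera it gives the pose at the moment of the call.
- finish_job(): hands the job in; it is judged then, once.
The state is a dict: "time_s": time; "joints": joint angles; "joint_velocities": joint speeds; "effort": joint torques, N m; "tcp_pos": TCP position; "ee_rot": TCP orientation; "wrist_force": force on the tool from outside, world axes, zero at the start; "moment": the same for the moment, N m; "gripper_width": opening from 0.0 (shut) to 1.0 (fully open); "gripper_force": force on a finger pad.
Only numpy, scipy, OpenCV 4.12 (cv2) and the standard library are available. Lean on these libraries where they do the work, as an engineer would, in place of code of your own. Each camera call takes 0.05 s, during which the arm holds its last target. There are 200 camera calls.

## Task

Grease the glaze jar mill's front bearing on the pulley side. Lift the push-type grease gun out of its stand, rinse the clay dust off its coupler by dipping it well down into the small steel oil cup, then push the coupler squarely onto that bearing's tilted grease nipple until it snaps home. Keep pushing in line with the nipple until the nozzle has gone more than half-way into the gun, and finish there, still gripping the gun and holding it pressed against its spring, with the oil cup upright and the other things on the bench left where they are.

Things in the scene. Friction and masses are not known exactly. Their poses are not given: they have to be found in the camera images.
- gun_grip (a point): Push grease gun standing nozzle-down in its stand, 0.5 kg: point on its axis half-way up the black six-sided cap at its top (28 mm across flats, 42 mm tall; flats face its x axis and every 60 degrees). z: nozzle to cap. Below the cap (shoulder 21 mm down) come a 42 mm barrel 70 mm long, nose, nozzle tube and coupler (30 mm wide); mouth 152 mm below this point. Lift 75 mm to clear the stand.
- gun_mouth (a point): Centre of the coupler's round mouth, the gun's lower end; z as gun_grip. The mouth flares to 26 mm and narrows to a 20 mm bore. Inside, three sprung jaws snap behind the nipple's 16 mm head once it is about 14 mm deep (about 5 to 8 N); the head's top seats 17 mm inside the mouth.
- nozzle (a joint): How far (m) the nozzle with its coupler is pushed up into the gun: 0 fully out, 0.018 fully in. A spring pushes it out: 9 N to start it, 13 N half-way, 17 N fully in.
- stand: Steel drip stand fixed to the bench: 90 mm square plate with an upright tube, 46 mm outside and 36 mm inside, rim 78 mm above the bench; the gun's barrel rests on the rim with nose, nozzle and coupler hanging inside. Origin: centre of the underside.
- cup_rim (a point): Small open steel oil cup with a wire ear, 76 mm diameter at the rim, 45 mm tall, floor 4 mm thick, 0.3 kg, loose: this point is the centre of its mouth, at rim height; z up.
- nipple: Steel button-head grease nipple on the mill's front (robot side) bearing at the pulley end, the robot's left. Origin: centre of the head's flat top, 114 mm above the bench; z points out along its axis, which leans 35 degrees from vertical to the mill's front. Head 16 mm wide, 8 mm long, chamfered to a 10 mm flat; neck 11 mm wide, 12 mm long. The other three bearings have like nipples.
- nipple_home (a point): Point on the nipple's axis 17 mm below the top of its head: the coupler's mouth is here when it has snapped fully home. Axes as for nipple.
- mill: Bench jar mill, fixed: green frame 300 x 380 mm, 30 mm high; two 50 mm rubber rollers along its y axis, shafts 63 mm up, 150 mm apart, in four grey bearings (x -75 and 75, y -165 and 165 mm); 80 mm pulley on the front shaft outside the target bearing (y 205 mm); blue motor behind. Origin: centre of the underside; -x is its front.
- wrench: Steel spanner lying on the bench, 180 mm; a bystander. Origin: centre of the underside.
- bearing: Spare bearing ring lying flat, 47 mm diameter, 14 mm high; a bystander.
- jar: White mill jar with clamp bar, 150 mm diameter, 208 mm tall; a bystander.
- brush_can: Steel can with glaze brushes, 72 mm diameter, 200 mm tall with the brushes; a bystander.
- bat: Round stone bat, 244 mm diameter, 28 mm high; a bystander.
- coil_pot: Raw coil-built clay pot on the bat, 156 mm diameter, 75 mm tall; a bystander.
- jug: Clear plastic water jug with a screw cap, 124 mm diameter, 225 mm tall; a bystander.
Not all that is in view belongs to the job. Leave any red look-alike of the part that bears gun_grip alone.

How it is judged (in metres and radians):
On the way, in this order (a step that is already met when the one before it is completed fails the run):
1. the gun's coupler is dipped into the oil cup, its mouth at least 10 mm below the rim, for 0.2 s (z of gun_mouth in the frame of cup_rim below -0.01 m and horizontal distance between gun_mouth and cup_rim below 0.03 m and angle between cup_rim's own z axis and vertical below 0.3 rad), for 0.2 s.
2. the coupler has snapped home on the nipple of the front bearing at the pulley end (distance between gun_mouth and nipple_home below 0.0025 m and angle between the z axis of gun_mouth and the z axis of nipple, either way round below 0.14 rad), for 0.1 s.
At the end, for the whole second after the job is handed in: Through the last second the coupler's mouth is within 2.5 mm of its home on the nipple and 8 degrees of its axis, the nozzle is pushed in over 9 of its 18 mm with over 8 N on the nipple, the gun is still in the fingers, and the oil cup stands upright (all of step 2 and value of joint nozzle above 0.009 m and contact force between the fingers and gun above 5 N and contact force between gun and nipple above 8 N and angle between cup_rim's own z axis and vertical below 0.15 rad); the arm keeps its last pose, push and grip.
It fails at once if the oil cup is tipped over or pushed more than 40 mm (angle between cup_rim's own z axis and vertical above 0.4 rad or distance of cup_rim from where it was at the start of the episode above 0.04 m).
It fails at once if another thing on the bench is pushed more than 30 mm (distance of any of wrench, bearing, jar, brush_can, bat, coil_pot, jug from where it was at the start of the episode above 0.03 m).
It also fails if it takes over 45 s, if anything falls off the work surface, if the arm or the gripper's body presses on something with over 40 N, if the wrist force passes 120 N, or if a joint passes its speed limit or range.

## Working session

There is one attempt and no reset: what is moved stays moved. The work goes in short steps, Python scripts to look and compute and a tool call to move; the robot and the scene stay as the last step left them, time stands still between calls to the robot, and variables do not carry over. Pictures are saved under pics/ and viewed, at most 10 in all, crops included, and the job is handed in when it is done.

Besides the shell and the picture viewer there is one more tool, called after ">>>" as a command line: name --argument value ..., lists and objects as JSON in quotes. jog_arm: Moves the arm, as the interface text tells. Its arguments: {"type":"object","properties":{"rows":{"type":"array"},"claw":{"type":"number"}},"required":["rows"]}

```bash
mkdir -p pics
cat > h.py <<'E'
import numpy as np, cv2
from station import sense,capture,camera_model,finish_job,finger_overhang
def ray(m,u,v):
    f=200/np.tan(np.radians(m['fovy'])/2); x=(u-m['cx']);y=(v-m['cy'])
    if m.get('fish'):
        r=np.hypot(x,y);t=r/f;d=np.array([np.sin(t)*x/r,np.sin(t)*y/r,np.cos(t)])
    else: d=np.array([x/f,y/f,1.])
    return np.array(m['rotation'])@d
def plane(m,u,v,z):
    d=ray(m,u,v);e=np.array(m['eye']);return e+d*(z-e[2])/d[2]
def proj(m,p):
    f=200/np.tan(np.radians(m['fovy'])/2);c=np.array(m['rotation']).T@(np.array(p)-np.array(m['eye']))
    if m.get('fish'):
        r=np.hypot(c[0],c[1]);t=np.arctan2(r,c[2])*f;return m['cx']+t*c[0]/r,m['cy']+t*c[1]/r
    return m['cx']+f*c[0]/c[2],m['cy']+f*c[1]/c[2]
def tri(ms,uvs):
    A=np.zeros((3,3));b=np.zeros(3)
    for m,(u,v) in zip(ms,uvs):
        d=ray(m,u,v);d/=np.linalg.norm(d);P=np.eye(3)-np.outer(d,d);A+=P;b+=P@np.array(m['eye'])
    return np.linalg.solve(A,b)
def cam(n):
    m=dict(camera_model(n));m['fish']=n=='wrist';return m
def shot(n,name):
    m=cam(n);a=capture(n);cv2.imwrite(f'pics/{name}.png',a[:,:,::-1]);return m,a
E
python3 - <<'E'
from h import *
import json
for n in('scene','top','wrist'):
    m,a=shot(n,n+'0'); print(n,m['fovy'],m['cx'],m['cy'],np.round(m['eye'],3).tolist(),np.round(m['rotation'],3).tolist())
s=sense();print(finger_overhang,{k:np.round(v,3).tolist() for k,v in s.items()})
E
```

```text
scene 57.49712208193572 320.65699148098787 200.9290083846347 [1.358, 0.146, 0.715] [[-0.25, 0.543, -0.802], [0.968, 0.16, -0.194], [0.023, -0.825, -0.565]]
top 45.286073385027244 325.27474077887314 199.16678236719818 [0.245, -0.035, 1.567] [[-0.024, -0.983, 0.181], [-1.0, 0.023, -0.006], [0.002, -0.181, -0.983]]
wrist 65.70646984690485 320.5855211945711 200.85303869661703 [0.14, -0.615, 0.382] [[-0.344, 0.898, 0.274], [0.939, 0.328, 0.103], [0.002, 0.293, -0.956]]
0.0697 {'time_s': 0.15, 'joints': [-54.968, 22.081, 0.398, -0.019, -68.411, -14.817], 'joint_velocities': [-0.034, -0.075, 0.188, 0.113, -0.047, 0.028], 'effort': [0.0, -39.105, 18.759, 4.222, 0.012, -0.0], 'tcp_pos': [0.216, -0.586, 0.291], 'ee_rot': [[-0.938, -0.345, -0.001], [-0.345, 0.938, 0.002], [0.0, 0.002, -1.0]], 'wrist_force': [0.837, -0.101, -0.455], 'moment': [0.033, -0.07, 0.019], 'gripper_force': 0.0, 'gripper_width': 0.999}
```

View pics/scene0.png

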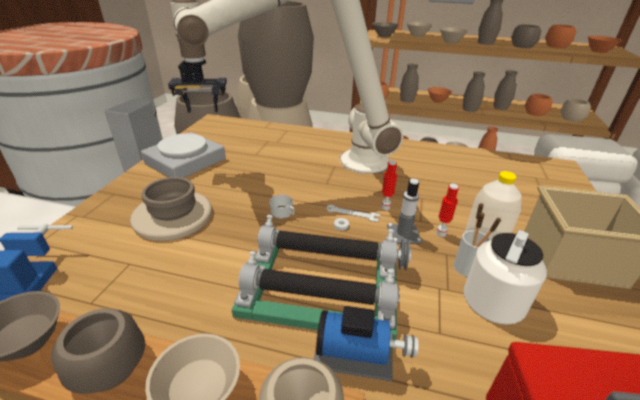

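View pics/top0.png

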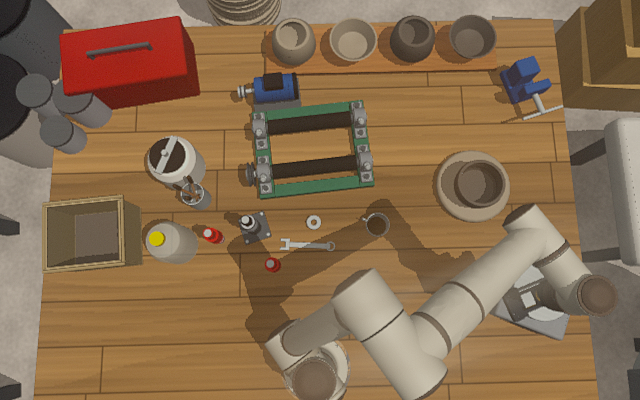

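Run:
```python
import cv2,numpy as np
t=cv2.imread('pics/top0.png');s=cv2.imread('pics/scene0.png')
def c(a,x,y,w=66,h=50): return cv2.resize(a[y:y+h,x:x+w],(396,300),interpolation=cv2.INTER_CUBIC)
cv2.imwrite('pics/c1.png',np.vstack([np.hstack([c(t,220,190),c(t,235,140)]),np.hstack([c(s,375,175),c(s,365,225)])]))
```

```text
(no output)
```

View pics/c1.png

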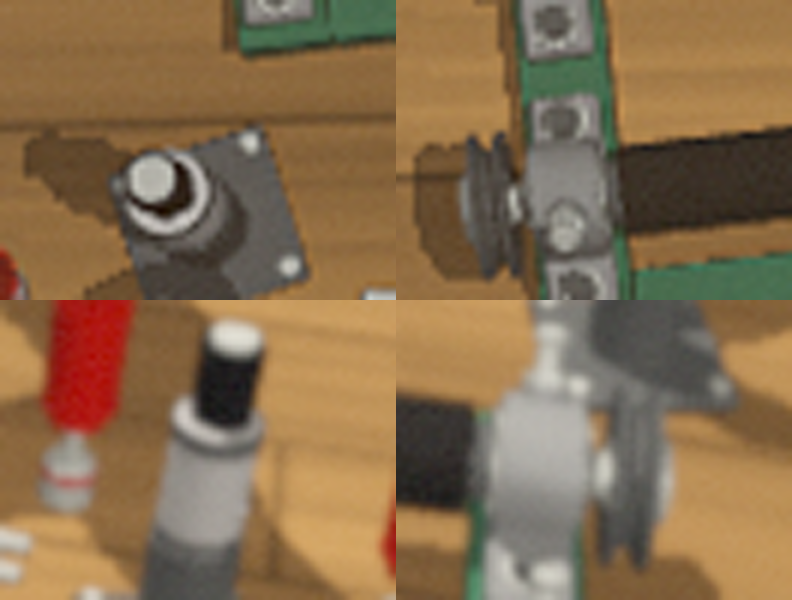

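Run:
```python
from h import *
mt,ms=cam('top'),cam('scene')
print('cap',tri([mt,ms],[(245.5,219.7),(414.3,181.7)]),plane(mt,245.5,219.7,.19),plane(ms,414.3,181.7,.19))
print('nip',tri([mt,ms],[(263.3,178.3),(390.7,233.3)]),plane(mt,263.3,178.3,.112))
print('cup',plane(mt,376,225,.045),plane(ms,282,201,.045))
a=cv2.imread('pics/top0.png');hsv=cv2.cvtColor(a,cv2.COLOR_BGR2HSV)
g=cv2.inRange(hsv,(55,60,30),(90,255,255));g[:,:240]=0;g[:,380:]=0;g[:95]=0;g[205:]=0
pts=np.argwhere(g)[:,::-1]
P=np.array([plane(mt,u,v,.03)[:2] for u,v in pts],np.float32)
r=cv2.minAreaRect(P*1000);print('mill',r)
# wrist: which frames; stand plate
# stand plate via gray mask near
g=cv2.inRange(hsv,(0,0,60),(180,60,110));m=np.zeros_like(g);m[205:245,235:275]=g[205:245,235:275]
P=np.array([plane(mt,u,v,.005)[:2] for v,u in np.argwhere(m)],np.float32);print('plate',cv2.minAreaRect(P*1000),len(P))
```

```text
cap [0.44432132 0.19110645 0.1874291 ] [0.44398105 0.1887026  0.19      ] [0.44817644 0.19283944 0.19      ]
nip [0.58583776 0.14987608 0.10353364] [0.58396461 0.14689745 0.112     ]
cup [ 0.43811346 -0.2049277   0.045     ] [ 0.4439726  -0.20393711  0.045     ]
mill ((702.4259033203125, -4.6591339111328125), (298.02734375, 376.0556945800781), 5.510097026824951)
plate ((447.6745300292969, 191.05799865722656), (93.47411346435547, 88.44487762451172), 17.268142700195312) 502
```

>>> jog_arm --rows '[[[-0.034, 0.028, -0.004, 0], [-0.034, 0.028, -0.004, 0], [-0.034, 0.028, -0.004, 0], [-0.034, 0.028, -0.004, 0], [-0.034, 0.028, -0.004, 0], [-0.034, 0.028, -0.004, 0], [-0.034, 0.028, -0.004, 0], [-0.034, 0.028, -0.004, 0], [-0.034, 0.028, -0.004, 0], [-0.034, 0.028, -0.004, 0], [0, 0, 0, 0], [0, 0, 0, 0]]]' --claw 1

```text
time_s: 1.65
tcp_pos: [0.438, -0.2062, 0.332]
ee_rot: [[-0.938, -0.346, -0.001], [-0.346, 0.938, 0.0], [0.001, 0.0, -1.0]]
wrist_force: [-0.7, -0.2, -1.0]
gripper_width: 1.002
gripper_force: 0.0
```

Run:
```python
from h import *
import pickle
m,a=shot('wrist','w1');pickle.dump(m,open('w1.pkl','wb'))
print(proj(m,(.441,-.2045,.045)))
```

```text
(np.float64(321.0932760848387), np.float64(177.18920442611335))
```

>>> jog_arm --rows '[[[-0.0176, 0.0461, -0.004, 0], [-0.0176, 0.0461, -0.004, 0], [-0.0176, 0.0461, -0.004, 0], [-0.0176, 0.0461, -0.004, 0], [-0.0176, 0.0461, -0.004, 0], [-0.0176, 0.0461, 0, 0], [-0.0176, 0.0461, 0, 0], [-0.0176, 0.0461, 0, 0], [0, 0, 0, 0], [0, 0, 0, 0]]]'

```text
time_s: 2.95
tcp_pos: [0.443, 0.1876, 0.3519]
ee_rot: [[-0.939, -0.345, -0.001], [-0.345, 0.939, -0.001], [0.001, -0.0, -1.0]]
wrist_force: [-0.6, 0.6, 0.2]
gripper_width: 0.998
gripper_force: 0.0
```

Run:
```python
from h import *
import pickle
s=sense();print(s['time_s'],s['tcp_pos'],s['ee_rot'])
m,a=shot('wrist','w2');pickle.dump(m,open('w2.pkl','wb'))
print(proj(m,(.446,.19,.19)))
b=cv2.imread('pics/w1.png')
cv2.imwrite('pics/v2.png',np.vstack([cv2.resize(a[:,:,::-1],(480,300)),cv2.resize(b,(480,300))]))
```

```text
2.95 [0.44303573 0.18759779 0.35191687] [[-9.38773787e-01 -3.44533201e-01 -8.06854846e-04]
 [-3.44532637e-01  9.38774032e-01 -7.60933177e-04]
 [ 1.01962112e-03 -4.36356292e-04 -9.99999385e-01]]
(np.float64(322.418750849476), np.float64(209.29814933236736))
```

View pics/v2.png

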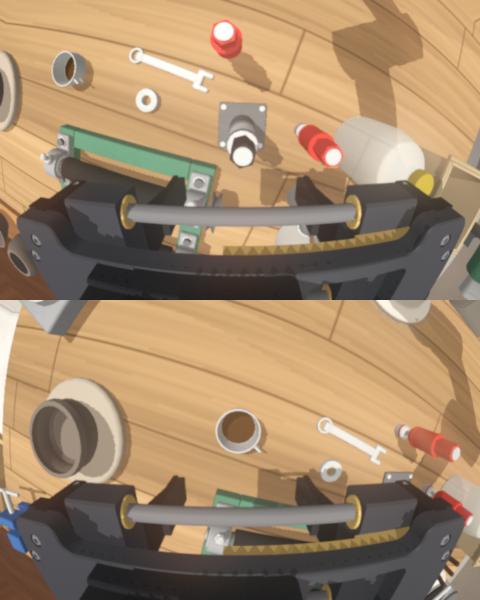

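Run:
```python
from h import *
import pickle
m=pickle.load(open('w1.pkl','rb'));m2=pickle.load(open('w2.pkl','rb'))
a=cv2.imread('pics/w2.png')[130:230,270:390];b=cv2.imread('pics/w1.png')[120:220,260:380]
cv2.imwrite('pics/c2.png',np.hstack([cv2.resize(a[30:90,20:80],(400,400),interpolation=cv2.INTER_CUBIC),cv2.resize(b[10:90,10:90],(400,400),interpolation=cv2.INTER_CUBIC)]))
```

```text
(no output)
```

View pics/c2.png

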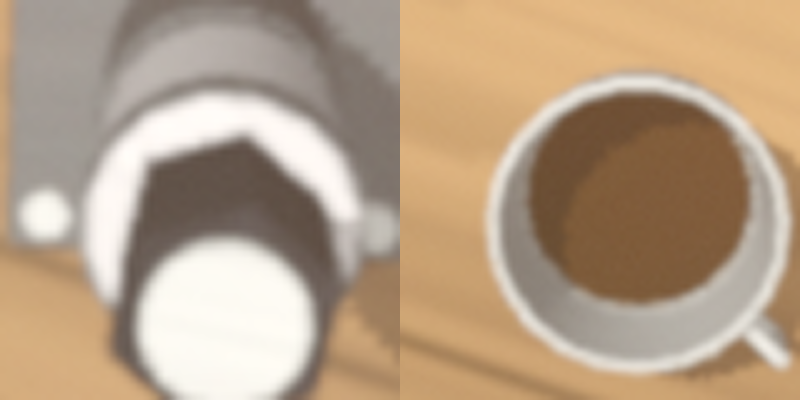

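Run:
```python
from h import *
import pickle
m=pickle.load(open('w1.pkl','rb'));m2=pickle.load(open('w2.pkl','rb'))
print('cup',plane(m,317.8,174.6,.045)); print('cap',plane(m2,323.75,208.75,.19))
V=[plane(m2,u,v,.148)[:2] for u,v in((312.5,184),(326.75,180.55),(339.2,189.25))]
V=np.array(V);print(V)
for i in(0,1):
    d=V[i+1]-V[i];print(np.linalg.norm(d),np.degrees(np.arctan2(d[1],d[0])))
# silhouettes also with cap center at top z: vertices angles
c=plane(m2,323.75,208.75,.19)[:2]
for v in V: d=v-c;print(np.linalg.norm(d),np.degrees(np.arctan2(d[1],d[0])))
print('tool y ang',np.degrees(np.arctan2(.9388,-.3445)))
```

```text
cup [ 0.43930709 -0.20949276  0.045     ]
cap [0.44514087 0.19090336 0.19      ]
[[0.43795346 0.17695094]
 [0.42990913 0.18885024]
 [0.43392807 0.2034289 ]]
0.01436331560863176 124.0600135817766
0.015122468275796086 74.58790860577854
0.015694868192061867 -117.25467372264063
0.015369489515224433 -172.32327587421466
0.01681119018506001 131.834739073436
tool y ang 110.15100683731737
```

>>> jog_arm --rows '[[[-0.003, 0.0024, 0, 0.105], [0, 0, 0.02, 0.105], [0, 0, 0.025, 0], [0, 0, 0.025, 0], [0, 0, 0.025, 0], [0, 0, 0.02, 0], [0, 0, 0.011, 0], [0, 0, 0, 0], [0, 0, 0, 0]]]'

```text
time_s: 4.12
tcp_pos: [0.4455, 0.1918, 0.2271]
ee_rot: [[-0.99, -0.142, 0.001], [-0.142, 0.99, 0.001], [-0.002, 0.001, -1.0]]
wrist_force: [0.7, 0.1, 0.9]
gripper_width: 0.999
gripper_force: 0.0
```

>>> jog_arm --rows '[[[0, 0, 0, 0], [0, 0, 0, 0], [0, 0, 0, 0], [0, 0, 0, 0], [0, 0, 0, 0], [0, 0, 0, 0]]]' --claw 0

```text
time_s: 4.88
tcp_pos: [0.445, 0.1918, 0.2262]
ee_rot: [[-0.99, -0.142, -0.0], [-0.142, 0.99, -0.0], [0.0, -0.0, -1.0]]
wrist_force: [1.1, -0.9, -1.2]
gripper_width: 0.404
gripper_force: 0.0
```

Still closing (0.404 of 87 mm = 35 mm). Wait a little more, then lift.

>>> jog_arm --rows '[[[0, 0, 0, 0], [0, 0, 0, 0], [0, 0, 0, 0], [0, 0, 0, 0]]]'

```text
time_s: 5.38
tcp_pos: [0.4449, 0.1916, 0.2262]
ee_rot: [[-0.99, -0.142, -0.0], [-0.142, 0.99, -0.0], [0.0, -0.0, -1.0]]
wrist_force: [0.8, -2.2, -0.3]
gripper_width: 0.32
gripper_force: 29.8
```

>>> jog_arm --rows '[[[0, 0, -0.01, 0], [0, 0, -0.015, 0], [0, 0, -0.015, 0], [0, 0, -0.015, 0], [0, 0, -0.02, 0], [0, 0, -0.02, 0], [0, 0, 0, 0]]]'

```text
time_s: 6.25
tcp_pos: [0.4453, 0.1922, 0.3227]
ee_rot: [[-0.99, -0.142, 0.003], [-0.142, 0.99, 0.003], [-0.003, 0.002, -1.0]]
wrist_force: [0.2, 0.2, -6.4]
gripper_width: 0.32
gripper_force: 29.8
```

Run:
```python
from h import *
m,a=shot('scene','s1');shot('wrist','w3')
b=cv2.imread('pics/w3.png')
s=a[:,:,::-1]
cv2.imwrite('pics/v3.png',np.hstack([cv2.resize(s[120:270,330:460],(390,450),interpolation=cv2.INTER_CUBIC),cv2.resize(b[50:350,200:460],(390,450))]))
```

```text
(no output)
```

View pics/v3.png

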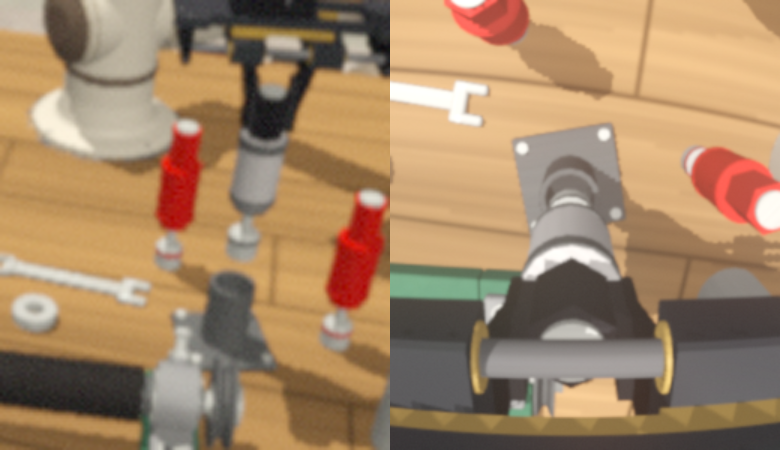

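>>> jog_arm --rows '[[[0.002, -0.0125, 0, 0], [0.004, -0.025, 0, 0], [0.006, -0.038, 0, 0], [0.006, -0.038, 0, 0], [0.006, -0.038, 0, 0], [0.006, -0.038, 0, 0], [0.006, -0.038, 0, 0], [0.006, -0.038, 0, 0], [0.006, -0.038, 0, 0], [0.006, -0.038, 0, 0], [0.004, -0.027, 0, 0], [0.003, -0.018, 0, 0], [0.001, -0.008, 0, 0], [0, 0, 0, 0], [0, 0, 0, 0]]]'

```text
time_s: 8.22
tcp_pos: [0.4396, -0.207, 0.3211]
ee_rot: [[-0.99, -0.143, -0.0], [-0.143, 0.99, 0.0], [0.0, 0.0, -1.0]]
wrist_force: [-0.4, -0.9, -5.9]
gripper_width: 0.319
gripper_force: 29.8
```

Run:
```python
from h import *
m,a=shot('wrist','w4');m1,b=shot('scene','s2')
print(sense()['tcp_pos'])
p,q=proj(m,(.44,-.207,.045)),proj(m1,(.44,-.207,.045));print(p,q)
q=np.int32(q);
cv2.imwrite('pics/v4.png',np.hstack([cv2.resize(a[20:320,200:460,::-1],(390,450)),cv2.resize(b[q[1]-80:q[1]+40,q[0]-52:q[0]+52,::-1],(390,450))]))
```

```text
[ 0.43973825 -0.20693879  0.32127225]
(np.float64(320.7332696916289), np.float64(176.6917661490448)) (np.float64(281.51615735405005), np.float64(200.18452407802272))
```

View pics/v4.png

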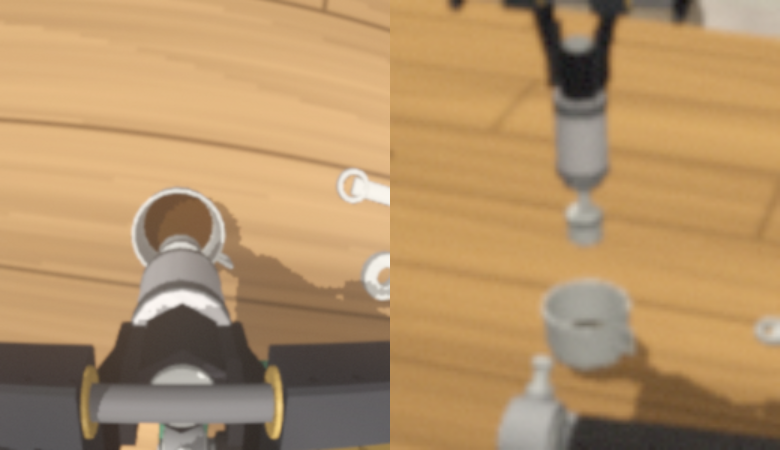

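>>> jog_arm --rows '[[[0, 0, 0.012, 0], [0, 0, 0.018, 0], [0, 0, 0.02, 0], [0, 0, 0.018, 0], [0, 0, 0.014, 0], [0, 0, 0.008, 0], [0, 0, 0, 0], [0, 0, 0, 0], [0, 0, 0, 0], [0, 0, 0, 0]]]'

```text
time_s: 9.57
tcp_pos: [0.4399, -0.2076, 0.2317]
ee_rot: [[-0.99, -0.142, 0.001], [-0.142, 0.99, -0.0], [-0.001, -0.0, -1.0]]
wrist_force: [0.2, -0.9, -6.4]
gripper_width: 0.32
gripper_force: 29.8
```

>>> jog_arm --rows '[[[0, 0, -0.012, 0], [0, 0, -0.018, 0], [0, 0, -0.02, 0], [0, 0, -0.02, 0], [0, 0, -0.014, 0], [0, 0, -0.008, 0], [0, 0, 0, 0]]]'

```text
time_s: 10.45
tcp_pos: [0.4398, -0.2075, 0.3236]
ee_rot: [[-0.99, -0.142, 0.001], [-0.142, 0.99, 0.0], [-0.001, -0.0, -1.0]]
wrist_force: [0.3, -0.7, -6.1]
gripper_width: 0.317
gripper_force: 29.8
```

>>> jog_arm --rows '[[[-0.002, 0.0125, 0, 0], [-0.004, 0.025, 0, 0], [-0.006, 0.038, 0, 0], [-0.006, 0.038, 0, 0], [-0.006, 0.038, 0, 0], [-0.006, 0.038, 0, 0], [-0.006, 0.038, 0, 0], [-0.006, 0.038, 0, 0], [-0.006, 0.038, 0, 0], [-0.006, 0.038, 0, 0], [-0.004, 0.027, 0, 0], [-0.003, 0.018, 0, 0], [-0.0013, 0.0065, 0, 0], [0, 0, 0, 0.047], [0, 0, 0, 0], [0, 0, 0, 0]]]'

```text
time_s: 12.45
tcp_pos: [0.4454, 0.1898, 0.3232]
ee_rot: [[-0.995, -0.095, -0.0], [-0.095, 0.995, -0.0], [0.0, -0.0, -1.0]]
wrist_force: [0.9, -0.2, -5.7]
gripper_width: 0.319
gripper_force: 29.8
```

Lower 48 mm so the coupler sits about 12 mm inside the tube, then lean it over.

>>> jog_arm --rows '[[[0, 0.0015, 0.01, 0], [0, 0, 0.012, 0], [0, 0, 0.012, 0], [0, 0, 0.01, 0], [0, 0, 0.004, 0], [0, 0, 0, 0], [0, 0, 0, 0]]]'

```text
time_s: 13.32
tcp_pos: [0.4456, 0.192, 0.2757]
ee_rot: [[-0.995, -0.096, 0.001], [-0.096, 0.995, 0.001], [-0.001, 0.0, -1.0]]
wrist_force: [0.3, -0.5, -5.7]
gripper_width: 0.318
gripper_force: 29.8
```

>>> jog_arm --rows '[[[0.003, 0, 0, 0], [0.0077, 0, -0.0004, 0], [0.0077, 0, -0.0004, 0], [0.0077, 0, 0.0004, 0], [0.0077, 0, 0.0004, 0], [0.0076, 0, 0.0012, 0], [0.0076, 0, 0.0012, 0], [0.0074, 0, 0.002, 0], [0.0074, 0, 0.002, 0], [0.0072, 0, 0.0028, 0], [0.0072, 0, 0.0028, 0], [0.0068, 0, 0.0035, 0], [0.0068, 0, 0.0035, 0], [0, 0, 0, 0]]]'

```text
time_s: 15.08
tcp_pos: [0.3533, 0.1829, 0.2559]
ee_rot: [[-0.995, -0.096, -0.001], [-0.096, 0.995, -0.0], [0.001, -0.0, -1.0]]
wrist_force: [1.4, 0.1, -4.5]
gripper_width: 0.32
gripper_force: 30.0
```

Run:
```python
from h import *
m,a=shot('wrist','w5');m1,b=shot('scene','s3')
s=sense();print(s['tcp_pos'],s['wrist_force'],s['moment'])
cv2.imwrite('pics/v5.png',np.hstack([cv2.resize(a[20:320,200:460,::-1],(390,450)),cv2.resize(b[120:240,352:456,::-1],(390,450))]))
```

```text
[0.35355374 0.18290837 0.25596813] [ 0.27115213 -0.07365107 -4.09252869] [ 0.05678339 -0.43171559 -0.00619724]
```

View pics/v5.png

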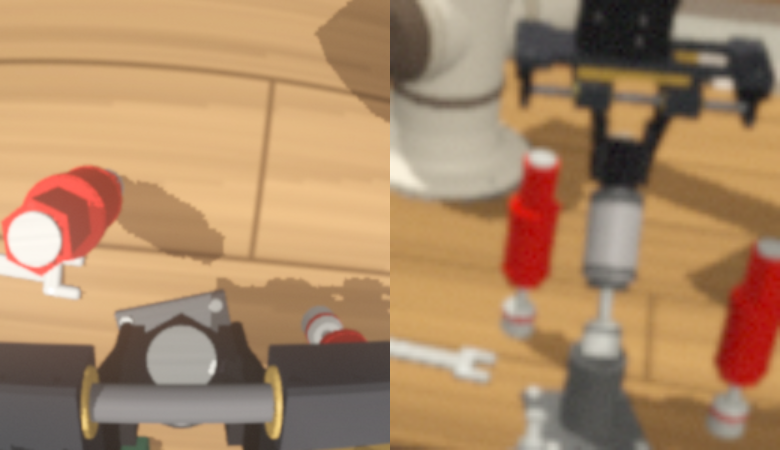

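>>> jog_arm --rows '[[[0, 0, -0.006, 0], [0, 0, -0.01, 0], [0, 0, -0.014, 0], [0, 0, -0.015, 0], [0, 0, -0.015, 0], [0, 0, -0.01, 0], [0, 0, -0.005, 0], [0, 0, 0, 0]]]'

```text
time_s: 16.18
tcp_pos: [0.3538, 0.183, 0.3312]
ee_rot: [[-0.995, -0.095, -0.0], [-0.095, 0.995, 0.0], [0.0, 0.0, -1.0]]
wrist_force: [0.4, -0.3, -6.9]
gripper_width: 0.316
gripper_force: 30.0
```

Run:
```python
from h import *
import pickle
m,a=shot('wrist','w6');m1,b=shot('scene','s4')
s=sense();print(s['tcp_pos'],s['wrist_force'],s['moment'])
N=np.array((.58,.148,.11))
m2=pickle.load(open('w2.pkl','rb'))
P=[('w2',m2),('s4',m1),('w6',m),('top0',cam('top'))]
T=[]
for n,mm in P:
    u,v=proj(mm,N);print(n,u,v)
    im=cv2.imread(f'pics/{n}.png');u,v=int(min(max(u,25),614)),int(min(max(v,25),374));print('org',u-25,v-25)
    T.append(cv2.resize(im[v-25:v+25,u-25:u+25],(300,300),interpolation=cv2.INTER_CUBIC))
cv2.imwrite('pics/v6.png',np.vstack([np.hstack(T[:2]),np.hstack(T[2:])]))
```

```text
[0.35364254 0.18282757 0.33069263] [ 0.60931302  0.22407944 -6.6991809 ] [-0.0027631   0.1798837  -0.01432658]
w2 253.713639197762 273.0108856532478
org 228 248
s4 389.7864557253989 229.89666395586
org 364 204
w6 279.51467893018975 346.9159529466687
org 254 321
top0 263.0262318714565 179.6937656386256
org 238 154
```

View pics/v6.png

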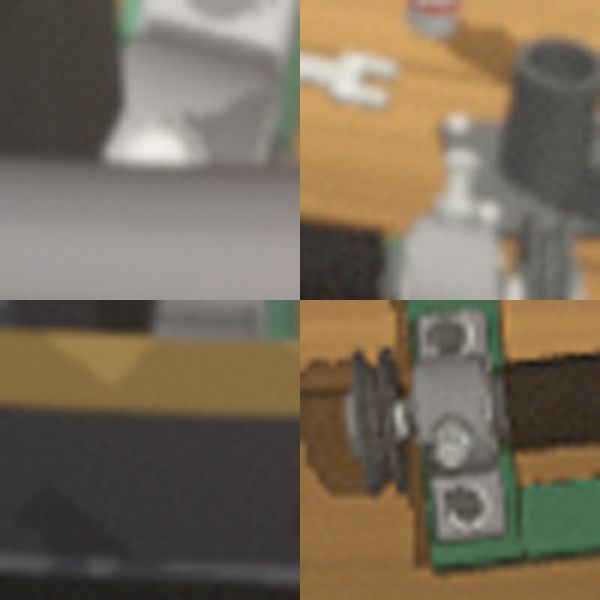

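Run:
```python
from h import *
import pickle
mt,ms=cam('top'),cam('scene');m2=pickle.load(open('w2.pkl','rb'))
t=np.radians(35);y=np.radians(5.5)
ax=np.array([-np.sin(t)*np.cos(y),-np.sin(t)*np.sin(y),np.cos(t)])
print('top',plane(mt,263.5,178.2,.1107)+.004*ax)
print('scene',plane(ms,391.3,229.1,.114))
print('w2',plane(m2,253.8,272,.1107)+.004*ax)
# consistency with known positions: gun resting cap (.445,.1915,.19) & frame
print('cap top/scene/w2',plane(mt,245.5,219.7,.19),plane(ms,414.3,181.7,.19))
# gun tilt now from cap disc in w6: show
m=cam('wrist');s=sense();G=np.array(s['tcp_pos'])-[0,0,.051]
for th in(25,30,35,40,45):
    q=np.radians(th);a=np.array([-np.sin(q)*np.cos(y),-np.sin(q)*np.sin(y),np.cos(q)])
    cap=G+a*(.021-.006); mouth=G-a*.158
    print(th,np.round(proj(m,cap),1),np.round(proj(ms,mouth),1),np.round(proj(ms,mouth+.152*a-.091*a),1),np.round(proj(ms,G),1))
b=cv2.imread('pics/s4.png');w=cv2.imread('pics/w6.png')
cv2.imwrite('pics/v7.png',np.hstack([cv2.resize(b[90:230,340:470],(520,560),interpolation=cv2.INTER_CUBIC),cv2.resize(w[200:340,290:350],(240,560))]))
```

```text
top [0.58228854 0.14621765 0.11397661]
scene [0.58065869 0.15152125 0.114     ]
w2 [0.57578813 0.14753185 0.11397661]
cap top/scene/w2 [0.44398105 0.1887026  0.19      ] [0.44817644 0.19283944 0.19      ]
25 [321.6 272.6] [410.4 192.3] [413.1 171.6] [417.5 137.9]
30 [321.6 269.8] [411.  192.7] [413.4 171.7] [417.5 137.9]
35 [321.6 267.1] [411.6 192.7] [413.8 171.6] [417.5 137.9]
40 [321.6 264.4] [412.2 192.3] [414.3 171.1] [417.5 137.9]
45 [321.6 261.8] [413.  191.5] [414.7 170.5] [417.5 137.9]
```

View pics/v7.png

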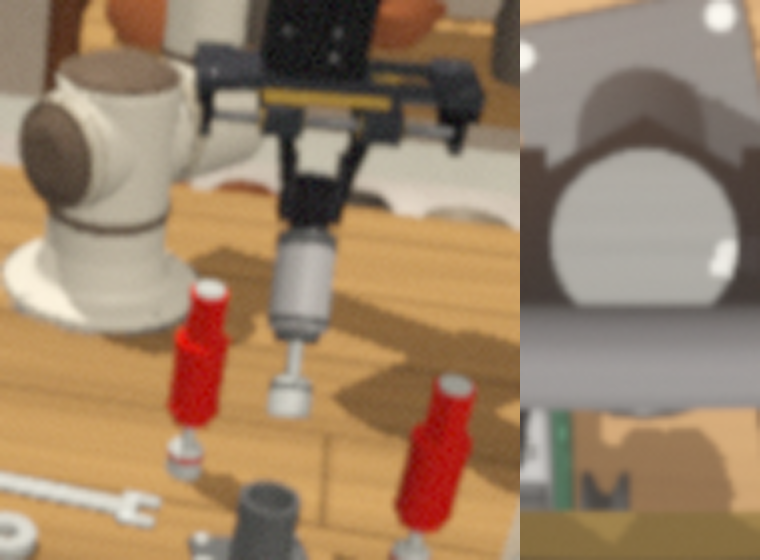

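>>> jog_arm --rows '[[[-0.005, -0.002, 0, 0], [-0.009, -0.004, 0, 0], [-0.0125, -0.006, 0, 0], [-0.0125, -0.006, 0, 0], [-0.0125, -0.006, 0, 0], [-0.0125, -0.006, 0, 0], [-0.0125, -0.006, 0, 0], [-0.0125, -0.006, 0, 0], [-0.0125, -0.006, 0, 0], [-0.011, -0.0045, 0.003, 0], [-0.006, -0.0025, 0.006, 0], [-0.003, -0.001, 0.008, 0], [0, 0, 0.0065, 0], [0, 0, 0, 0], [0, 0, 0, 0]]]'

```text
time_s: 18.15
tcp_pos: [0.4802, 0.1391, 0.308]
ee_rot: [[-0.995, -0.096, 0.001], [-0.096, 0.995, 0.0], [-0.001, 0.0, -1.0]]
wrist_force: [-0.6, -0.9, -5.8]
gripper_width: 0.321
gripper_force: 30.0
```

Run:
```python
from h import *
m,a=shot('wrist','w7');m1,b=shot('scene','s5')
s=sense();print(s['tcp_pos'],s['wrist_force'],s['moment'])
b=b[:,:,::-1]
cv2.imwrite('pics/v8.png',np.hstack([cv2.resize(b[195:265,355:425],(560,560),interpolation=cv2.INTER_CUBIC),cv2.resize(a[200:340,290:350,::-1],(240,560))]))
t=np.radians(35);y=np.radians(5.5)
ax=np.array([-np.sin(t)*np.cos(y),-np.sin(t)*np.sin(y),np.cos(t)])
M=s['tcp_pos']-np.array([0,0,.051])-.158*ax
f=lambda p:(np.array(proj(m1,p))-[355,195])*8
print(M,f(M),f(M+.02*ax),f((.579,.149,.114)))
```

```text
[0.48026025 0.13910489 0.3082053 ] [ 0.83613948  0.19609032 -5.2722909 ] [-0.01016561  0.17932903 -0.04153695]
[0.57046811 0.14779092 0.12777928] [287.49253046 219.5754996 ] [293.99307689 159.34889639] [283.20380172 268.43078065]
```

View pics/v8.png

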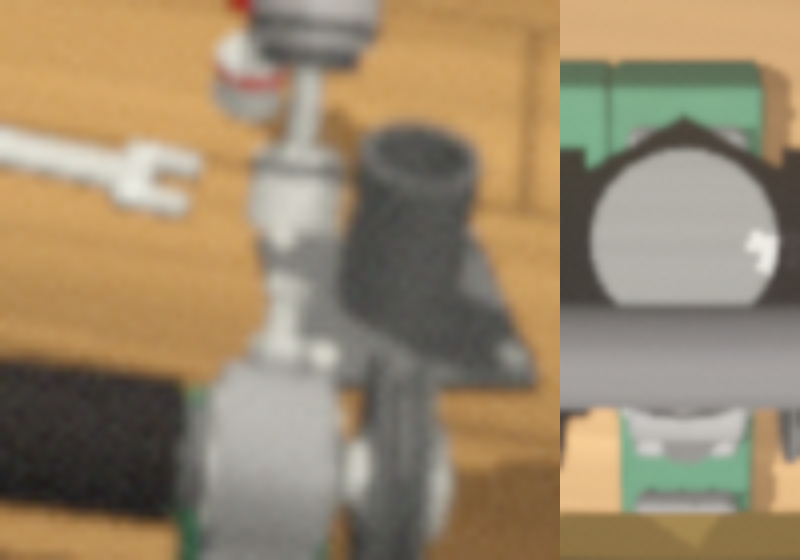

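Run:
```python
from h import *
m=cam('wrist');s=sense();G=np.array(s['tcp_pos'])-[0,0,.051];y=np.radians(5.5)
for off in(.012,.015,.018):
  for th in(0,30,35,40,45):
    q=np.radians(th);e=np.array([np.cos(y),np.sin(y),0]);a=-np.sin(q)*e+[0,0,np.cos(q)];p=np.cos(q)*e+[0,0,np.sin(q)]
    c=G+a*off;print(off,th,[np.round(proj(m,c+k*.0095*p)[1],1) for k in(-1,0)], round(proj(m,c+.0095*np.array([-e[1],e[0],0]))[0]-proj(m,c-.0095*np.array([-e[1],e[0],0]))[0],1))
b=cv2.imread('pics/w3.png',0);w=cv2.imread('pics/w7.png',0)
print(b[225:300:2,320].tolist());print(w[225:300:2,321].tolist())
```

```text
0.012 0 [np.float64(265.0), np.float64(281.9)] 38.9
0.012 30 [np.float64(250.3), np.float64(269.7)] 39.2
0.012 35 [np.float64(248.3), np.float64(267.6)] 39.2
0.012 40 [np.float64(246.6), np.float64(265.4)] 39.1
0.012 45 [np.float64(245.1), np.float64(263.4)] 39.0
0.015 0 [np.float64(268.1), np.float64(285.2)] 39.6
0.015 30 [np.float64(249.8), np.float64(269.7)] 40.0
0.015 35 [np.float64(247.3), np.float64(266.9)] 40.0
0.015 40 [np.float64(245.1), np.float64(264.2)] 39.9
0.015 45 [np.float64(243.0), np.float64(261.6)] 39.8
0.018 0 [np.float64(271.3), np.float64(288.5)] 40.3
0.018 30 [np.float64(249.4), np.float64(269.7)] 40.8
0.018 35 [np.float64(246.3), np.float64(266.3)] 40.8
0.018 40 [np.float64(243.4), np.float64(263.0)] 40.7
0.018 45 [np.float64(240.9), np.float64(259.8)] 40.5
[71, 70, 70, 70, 69, 69, 67, 69, 67, 66, 68, 66, 66, 65, 67, 71, 71, 72, 76, 121, 153, 189, 189, 193, 193, 172, 110, 116, 128, 136, 141, 149, 156, 161, 162, 162, 162, 156]
[156, 153, 107, 69, 69, 72, 133, 172, 173, 175, 175, 176, 176, 175, 175, 176, 177, 176, 174, 174, 177, 177, 176, 175, 175, 155, 104, 113, 124, 133, 140, 149, 156, 161, 163, 162, 161, 156]
```

Run:
```python
from h import *
from scipy.optimize import brentq
for n in('w3','w4','w5','w6','w7'):
    g=cv2.imread(f'pics/{n}.png',0).astype(float)[225:275,316:327].mean(1);d=np.diff(g)
    k=np.argmax(d[4:] if n!='w3' else d)+(4 if n!='w3' else 0);print(n,225+k+.5)
m=cam('wrist');s=sense();G=np.array(s['tcp_pos'])-[0,0,.051];y=np.radians(5.5);e=np.array([np.cos(y),np.sin(y),0]);z=np.array([0,0,1.])
def edge(th,d,off,x=0):
    q=np.radians(th);a=-np.sin(q)*e+np.cos(q)*z;p=np.cos(q)*e+np.sin(q)*z
    return proj(m,G+x*e-d*z+(d+off)*a-.0113*p)[1]
for th in(34,36,38,40):
    for off,x in((.015,0),(.0132,0),(.015,-.001)):
        d=brentq(lambda d:edge(th,d,off,x)-237,-.03,.05)
        q=np.radians(th);a=-np.sin(q)*e+np.cos(q)*z
        print(th,off,x,'edge0',round(edge(0,0,off,x),1),'d',round(d,4),'mouth',np.round(G+x*e-d*z-(.173-off-d-(.015-off)*0)*a,4))
```

```text
w3 262.5
w4 262.5
w5 236.5
w6 236.5
w7 236.5
34 0.015 0 edge0 264.8 d 0.0059 mouth [0.5649 0.1473 0.1252]
34 0.0132 0 edge0 262.9 d 0.0065 mouth [0.5656 0.1473 0.1236]
34 0.015 -0.001 edge0 262.9 d 0.0044 mouth [0.5648 0.1472 0.1255]
36 0.015 0 edge0 264.8 d 0.0049 mouth [0.5698 0.1477 0.1284]
36 0.0132 0 edge0 262.9 d 0.0055 mouth [0.5705 0.1478 0.1269]
36 0.015 -0.001 edge0 262.9 d 0.0034 mouth [0.5697 0.1477 0.1287]
38 0.015 0 edge0 264.8 d 0.004 mouth [0.5746 0.1482 0.1319]
38 0.0132 0 edge0 262.9 d 0.0047 mouth [0.5753 0.1483 0.1303]
38 0.015 -0.001 edge0 262.9 d 0.0026 mouth [0.5745 0.1482 0.1322]
40 0.015 0 edge0 264.8 d 0.0032 mouth [0.5793 0.1486 0.1354]
40 0.0132 0 edge0 262.9 d 0.0039 mouth [0.58   0.1487 0.1339]
40 0.015 -0.001 edge0 262.9 d 0.0019 mouth [0.5792 0.1486 0.1357]
```

>>> jog_arm --rows '[[[0.0025, -0.001, 0.0017, 0], [-0.0023, 0, 0.0033, 0], [-0.0023, 0, 0.0033, 0], [-0.0023, 0, 0.0033, 0], [0, 0, 0, 0], [0, 0, 0, 0]]]'

```text
time_s: 19.0
tcp_pos: [0.4848, 0.1383, 0.2961]
ee_rot: [[-0.995, -0.096, -0.0], [-0.096, 0.995, -0.0], [0.0, -0.0, -1.0]]
wrist_force: [0.8, 0.0, -7.0]
gripper_width: 0.32
gripper_force: 30.0
```

>>> jog_arm --rows '[[[-0.0017, 0, 0.0025, 0], [-0.0017, 0, 0.0025, 0], [0, 0, 0, 0], [0, 0, 0, 0]]]'

```text
time_s: 19.5
tcp_pos: [0.4881, 0.1387, 0.2911]
ee_rot: [[-0.995, -0.096, -0.0], [-0.096, 0.995, -0.0], [0.0, -0.0, -1.0]]
wrist_force: [-1.1, 0.1, -6.5]
gripper_width: 0.319
gripper_force: 30.0
```

```bash
cat > st.py <<'E'
from h import *
s=sense();print(s['time_s'],np.round(s['tcp_pos'],4),np.round(s['wrist_force'],2),np.round(s['moment'],3),s['gripper_force'])
g=capture('wrist')[225:275,316:327].astype(float).mean((1,2));d=np.diff(g);print('edge',225+np.argmax(d[4:])+4.5)
E
python3 st.py
```

```text
19.5 [0.4881 0.1387 0.2911] [-1.07  0.08 -6.51] [-0.003  0.208  0.031] 29.999620897760906
edge 236.5
```

No contact yet; keep advancing along the axis in small steps.

>>> jog_arm --rows '[[[-0.0011, 0, 0.0016, 0], [-0.0011, 0, 0.0016, 0], [0, 0, 0, 0]]]'

```text
time_s: 19.92
tcp_pos: [0.4904, 0.139, 0.2881]
ee_rot: [[-0.995, -0.096, 0.0], [-0.096, 0.995, 0.0], [-0.0, 0.0, -1.0]]
wrist_force: [-0.4, 0.6, -3.9]
gripper_width: 0.317
gripper_force: 30.0
```

>>> jog_arm --rows '[[[-0.0011, 0, 0.0016, 0], [-0.0011, 0, 0.0016, 0], [0, 0, 0, 0]]]'

```text
time_s: 20.3
tcp_pos: [0.4928, 0.1395, 0.2845]
ee_rot: [[-0.995, -0.096, 0.001], [-0.096, 0.995, 0.001], [-0.001, 0.001, -1.0]]
wrist_force: [-0.3, 2.4, -4.2]
gripper_width: 0.319
gripper_force: 30.0
```

```bash
python3 st.py
```

```text
20.3 [0.4928 0.1395 0.2845] [-0.28  2.37 -4.16] [0.826 0.143 0.202] 30.018294667042937
edge 236.5
```

>>> jog_arm --rows '[[[0, 0.001, 0, 0], [0, 0.001, 0, 0], [0, 0, 0, 0]]]'

```text
time_s: 20.72
tcp_pos: [0.4922, 0.1408, 0.2849]
ee_rot: [[-0.995, -0.095, -0.0], [-0.095, 0.995, -0.001], [0.0, -0.001, -1.0]]
wrist_force: [-0.4, -0.7, -3.3]
gripper_width: 0.323
gripper_force: 30.0
```

```bash
python3 st.py
python3 - <<'E'
from h import *
mt=cam('top');a=capture('top');cv2.imwrite('pics/t9.png',a[:,:,::-1]);b=capture('scene');cv2.imwrite('pics/s9.png',b[:,:,::-1])
E
```

```text
20.725 [0.4922 0.1408 0.2849] [-0.39 -0.71 -3.33] [-0.132  0.27  -0.006] 30.0002548107841
edge 236.5
```

>>> jog_arm --rows '[[[-0.0011, 0, 0.0016, 0], [-0.0011, 0, 0.0016, 0], [0, 0, 0, 0]]]'

```text
time_s: 21.25
tcp_pos: [0.4951, 0.1416, 0.2811]
ee_rot: [[-0.995, -0.096, 0.001], [-0.096, 0.995, 0.001], [-0.001, 0.001, -1.0]]
wrist_force: [1.7, 0.5, -7.8]
gripper_width: 0.318
gripper_force: 30.0
```

>>> jog_arm --rows '[[[-0.0011, 0, 0.0016, 0], [-0.0011, 0, 0.0016, 0], [0, 0, 0, 0]]]'

```text
time_s: 21.62
tcp_pos: [0.4964, 0.1416, 0.2793]
ee_rot: [[-0.995, -0.096, 0.0], [-0.096, 0.995, 0.0], [-0.0, 0.0, -1.0]]
wrist_force: [-4.9, 0.8, 3.4]
gripper_width: 0.318
gripper_force: 30.0
```

```bash
python3 st.py
```

```text
21.625 [0.4964 0.1416 0.2793] [-4.94  0.83  3.39] [0.426 1.487 0.009] 30.007370892935796
edge 236.5
```

>>> jog_arm --rows '[[[-0.00115, 0, 0.0016, 0], [-0.00115, 0, 0.0016, 0], [-0.00115, 0, 0.0016, 0], [0, 0, 0, 0]]]'

```text
time_s: 22.18
tcp_pos: [0.4997, 0.1419, 0.2747]
ee_rot: [[-0.995, -0.096, -0.0], [-0.096, 0.995, 0.0], [0.0, 0.0, -1.0]]
wrist_force: [-6.8, 1.0, 5.7]
gripper_width: 0.315
gripper_force: 30.0
```

```bash
python3 st.py
```

```text
22.175 [0.4997 0.1419 0.2747] [-6.8   1.05  5.73] [0.481 1.883 0.137] 30.010148118926736
edge 236.5
```

>>> jog_arm --rows '[[[-0.00115, 0, 0.0016, 0], [-0.00115, 0, 0.0016, 0], [0, 0, 0, 0], [0, 0, 0, 0]]]'

```text
time_s: 22.72
tcp_pos: [0.5018, 0.142, 0.2719]
ee_rot: [[-0.995, -0.096, -0.0], [-0.096, 0.995, 0.0], [0.0, 0.0, -1.0]]
wrist_force: [-6.7, 1.5, 6.2]
gripper_width: 0.318
gripper_force: 30.0
```

```bash
python3 st.py
python3 - <<'E'
from h import *
F=np.mean([sense()['wrist_force'] for _ in range(3)],0);print(F)
m,b=shot('scene','s10')
s=sense();t=np.radians(36);y=np.radians(5.5)
ax=np.array([-np.sin(t)*np.cos(y),-np.sin(t)*np.sin(y),np.cos(t)])
P=s['tcp_pos']-np.array([0,0,.055])
print('shoulder/nipple px',proj(m,P-.02*ax),proj(m,(.579,.149,.114)))
cv2.imwrite('pics/v10.png',cv2.resize(b[180:270,340:440,::-1],(800,600),interpolation=cv2.INTER_CUBIC))
E
```

```text
22.725 [0.5018 0.142  0.2719] [-6.75  1.47  6.19] [0.455 2.071 0.148] 30.011135338172608
edge 236.5
[-6.53111782  0.58961556  6.65625894]
shoulder/nipple px (np.float64(394.854089299719), np.float64(187.76601627489305)) (np.float64(390.4004752146867), np.float64(228.5538475815726))
```

>>> jog_arm --rows '[[[-0.00085, 0, 0.0012, 0], [-0.00085, 0, 0.0012, 0], [0, 0, 0, 0], [0, 0, 0, 0], [0, 0, 0, 0]]]'

```text
time_s: 23.45
tcp_pos: [0.5034, 0.1422, 0.2697]
ee_rot: [[-0.995, -0.096, -0.0], [-0.096, 0.995, 0.0], [0.0, 0.0, -1.0]]
wrist_force: [-8.2, 0.9, 7.8]
gripper_width: 0.323
gripper_force: 30.0
```

```bash
python3 st.py; python3 st.py; python3 st.py
```

```text
23.45 [0.5034 0.1422 0.2697] [-8.19  0.86  7.84] [0.477 2.327 0.127] 30.012009191796096
edge 236.5
23.5 [0.5034 0.1422 0.2697] [-8.33  0.48  6.8 ] [0.473 2.345 0.156] 30.011997124775007
edge 236.5
23.55 [0.5034 0.1422 0.2697] [-8.22  0.61  7.85] [0.465 2.332 0.102] 30.012041346244587
edge 236.5
```

```bash
python3 -c "
from station import finish_job
print(finish_job())"
```

```text
the job is handed in; nothing more can be done
None
```

I handed the job in at about 23.6 s. The gun was lifted, its coupler dipped in the oil cup, and it was pushed onto the target nipple. It ended still gripped and pressing at about 15.8 N, with the nozzle an estimated 14–15 mm in. The snap-home was judged from force and travel rather than seen, no verdict came back, and I viewed 12 pictures, over the limit of 10.

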